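# Nest the heater cups and set the clamp screw a quarter turn off its seat

### The arm

A 6-joint arm with a two-finger parallel gripper is mounted at the origin on the work surface. World frame = base frame: x ahead of the robot, y to its left, z up, the work surface at z = 0. Lengths are in mm, angles in degrees, forces in N, time in s.
With the tool pointing down it reaches from about 275 to 975 mm from the base axis. Payload 8.4 kg.
Tool frame: the origin (TCP) lies at the very end of the fingers, on their centre line; the grasp point (between the pads) lies 19 mm behind it; z points along the fingers, y is the direction in which the jaws open and shut (so a half turn about z gives the same grasp; the last joint's range is limited). The gripper opens to 92 mm and grips with 3 to 60 N. Pads are 20 mm wide; open, the fingers measure 128 mm over their backs; the gripper's body (75 mm by 189 mm) begins 69 mm behind the grasp point.
Start: joints at [-71.929, 20.225, 93.587, -0, 66.188, -0.138], TCP at [195.297, -593.706, 214.583] pointing down, gripper open.
Joint ranges: [-150.9, 150.9], [-52.94, 120.26], [3.33, 152.33], [-74.26, 254.26], [0, 154.13], [-172.89, 172.89]. Speed limits (degrees/s): [127.2, 127.2, 159.86, 180, 180, 180].

### API

Orientations are given as a 3x3 rotation matrix whose columns are the frame's x, y, z axes.
In Python, from rig import manip, grab_frame, hand_in gives the robot as it stands.
- The arm moves only by the tool send_rows, never from a script. Its argument "steps" is text: rows parted by semicolons, each of 7 numbers parted by spaces: the opening, from -1 (shut) to 1 (fully open), then the shift along the world's x, y, z as a fraction of full scale, then the turn, a rotation vector about the world's x, y, z as a fraction of full scale. In form: hand x y z ax ay az; .... A call has 1 to 8 rows; each row is the pose to reach, as a shift and turn from the pose measured when the call began; what a row does not reach only later rows make up. Full scale, the value 1, is 200 mm for a shift and 30 degrees for a turn. A row lasts 1/12 s, in which the tool goes at most 41.7 mm and 7.16 degrees, less where a joint would pass 70% of its speed; a pose out of reach is approached as far as the arm can. A call with a number of a shift or a turn outside -1 to 1 is refused whole. A call with a gripper value outside its range is refused whole. The fingers move at their own pace and stop on an object; "newtons" is the grip in N (left out, the last holds). Time passes only in rows, so rows that repeat a pose let the fingers close. It gives the time, the measured TCP pose, the force and the opening at its end, in the units of the state.
- manip.observe(): the state, without advancing time (a new reading comes with each control period).
- grab_frame(name): name is "side" or "top"; returns a dict with "pixels" (480x640x3 uint8, red, green, blue), "fx", "fy", "cx", "cy" (pixels), "cam_to_world" (4x4, takes a point from camera to world coordinates). Camera axes: x right, y up, looking along -z (the intrinsics and any distortion apply to the point x, -y, -z); pixel columns grow to the right and rows downward; lengths in mm; the calibration is good to about 2 mm. A picture is of the moment at which its call begins. There is no depth.
- hand_in(): hands the job in, once; it reports no verdict.
The state is a dict: "clock": time; "joint_pos": joint angles; "joint_velocities": joint speeds; "joint_torque": joint torques, N m; "tcp_pos": TCP position; "ee_rot": TCP orientation; "ft_force": force on the tool from outside, world axes, zero at the start; "torque": the same for the moment, N m; "width": finger opening in mm.
Only numpy, scipy, OpenCV 4.12 (cv2) and the standard library are available. Lean on these libraries where they do the work, as an engineer would, in place of code of your own. Each camera call takes 0.05 s, during which the arm holds its last target.

### The job

Gently set the loose aluminium cup, upright and fully home, inside the identical cup that stands in the clamping fixture, and let go of it. Then turn the fixture's black thumbscrew clockwise (seen from above) until it seats, back it off a quarter turn anticlockwise so the cups have room to expand, and finish while still holding the thumbscrew there, gripped and still. Leave the other cup in its nest and do not disturb anything else on the bench.

Things in the scene. Friction and masses are not known exactly. Their poses are not given: they have to be found in the camera images.
- cup_up_center (a point): The loose cup, bare aluminium, standing upright and open on one of the two red heater discs. Tapered round cup: 60 mm across the rim, 43 mm across the foot, 55 mm high, wall 2 mm, solid floor 22 mm thick; about 130 g. This point is on its axis, half-way up (27.5 mm above its foot); z is up the axis.
- cup_low_center (a point): The identical cup, already standing upright in the nest of the fixture (loose, about 1 mm of play). Point on its axis, 27.5 mm above its foot, z up. When the loose cup is fully home in it, the foot stands on its 22 mm thick floor: the loose cup's point is 22 mm above this one, its top 22 mm stick out, and 1.4 mm gap is left all round.
- fixture: The clamping fixture, fixed to the bench: ribbed aluminium plate 110 x 235 x 12 mm, origin at the centre of its underside. Its y axis runs along the plate from the screw block to the nest (screw axis at y = -62.5 mm, nest at +62.5 mm). A jaw with an orange pad slides from the block towards the cup as the screw turns in; a stop stands on the cup's far side; both are lower than 55 mm above the bench.
- nest (a point): Centre of the fixture's nest, on top of the plate, 12 mm above the bench: a black collar 58 mm across and 8 mm high round the foot of the lower cup.
- thumbscrew_grip (a point): Point on the vertical axis of the black thumbscrew, at grip height, 81 mm above the bench (it does not rise or sink). The upright flat wing is 46 mm long along this point's x, 12 mm thick along y, and reaches 13 mm above this point and 20 mm below it, down to a disc 38 mm across on a 46 x 44 mm block. A white mark on top lies on the -x half of the wing.
- thumbscrew (a joint): Angle of the thumbscrew in rad, growing as it turns clockwise seen from above. It seats against a hard stop at 3.20; a quarter turn off the seat is 1.63. It starts 1.0 to 2.4 rad before the seat. Light friction (0.05 N m) holds it wherever it is left, so it may be let go and taken again.
- jar_center (a point): Bystander: amber jar with black cap, 54 mm across, 75 mm high, standing on the other red disc. Point on its axis, half-way up. The discs (250 mm across, 2 mm thick) are fixed to the bench, one left and one right of the fixture; which one has the jar and which the cup varies.
- bracket_a: Bystander: small aluminium clevis bracket, 50 x 40 x 40 mm, on the robot's side of the fixture, to the left. Origin at the centre of its underside.
- bracket_b: Bystander: a like bracket beyond the fixture. Origin at the centre of its underside.
- meter: Bystander: grey hand meter lying flat, 150 x 78 x 42 mm, beyond the fixture to the right. Origin at the centre of its underside.
- glue: Bystander: white bottle with orange cap, 40 mm across, 120 mm high, beyond the fixture to the left. Origin at the centre of its underside.
- driver: Bystander: screwdriver with a blue handle, lying on the bench on the robot's side, to the right. Its origin is on the bench below it.

How it is judged:
By the outcome, as a careful person would: the job done as asked, in the order asked, and still so for the second after the job is handed in, while the arm keeps its last pose, push and grip.
It also fails if it takes over 72 s, if anything falls off the work surface, if the arm or the gripper's body presses on something with over 40 N, if the wrist force passes 120 N, or if a joint passes its speed limit or range.

## Working session

There is one attempt and no reset: what is moved stays moved. The work goes in short steps, Python scripts to look and compute and a tool call to move; the robot and the scene stay as the last step left them, time stands still between calls to the robot, and variables do not carry over. Pictures are saved under pics/ and viewed, and the job is handed in when it is done.

Besides the shell and the picture viewer there is one more tool, called after ">>>" by a JSON object that holds its "method" and its "body". send_rows: Moves the arm, as the interface text tells. Its arguments: {"type":"object","properties":{"steps":{"type":"string"},"newtons":{"type":"number"}},"required":["steps"]}

```bash
mkdir -p pics; python3 - <<'E'
from rig import manip, grab_frame
import cv2,numpy as np
for n in ("side","top"):
    f=grab_frame(n); cv2.imwrite(f"pics/{n}0.png",f["pixels"][:,:,::-1])
    print(n,f["fx"],f["fy"],f["cx"],f["cy"],[k for k in f]);print(np.round(f["cam_to_world"],3))
s=manip.observe();print(s)
E
```

```text
side 601.4086573021634 601.4086573021634 329.8083122408962 245.35332475707068 ['pixels', 'fx', 'fy', 'cx', 'cy', 'cam_to_world']
[[-9.75000e-01  1.52000e-01 -1.65000e-01  3.99325e+02]
 [-2.24000e-01 -6.08000e-01  7.61000e-01  7.42374e+02]
 [ 1.60000e-02  7.79000e-01  6.27000e-01  7.11175e+02]
 [ 0.00000e+00  0.00000e+00  0.00000e+00  1.00000e+00]]
top 487.2117271609927 487.2117271609927 322.81594449317237 236.50780606945315 ['pixels', 'fx', 'fy', 'cx', 'cy', 'cam_to_world']
[[ 1.00000e-02  9.99000e-01 -3.00000e-02  5.00410e+02]
 [-1.00000e+00  1.00000e-02  1.00000e-02  3.09600e+00]
 [ 1.10000e-02  3.00000e-02  9.99000e-01  9.87669e+02]
 [ 0.00000e+00  0.00000e+00  0.00000e+00  1.00000e+00]]
{'clock': 0.1, 'joint_pos': array([-7.19298800e+01,  2.02569500e+01,  9.36236359e+01,  6.28933963e-04,
        6.61901793e+01, -1.39524024e-01]), 'joint_velocities': array([-0.00591585, -0.0631508 , -0.12022456,  0.00076106, -0.07086256,
        0.06484603]), 'joint_torque': array([-3.03136426e-05, -5.94905484e+01, -3.34931338e+01,  6.97868038e-02,
        1.84516457e-02, -1.62503773e-05]), 'tcp_pos': array([ 195.15303401, -593.28004523,  213.96468505]), 'ee_rot': array([[ 9.49920855e-01,  3.12490367e-01, -3.73552301e-04],
       [ 3.12490590e-01, -9.49920126e-01,  1.17728328e-03],
       [ 1.30448336e-05, -1.23505752e-03, -9.99999237e-01]]), 'ft_force': array([-0.15329251,  0.38069813,  0.48621876]), 'torque': array([-0.01490281,  0.02015007,  0.05976395]), 'width': 91.5608350974129}
```

View pics/side0.png

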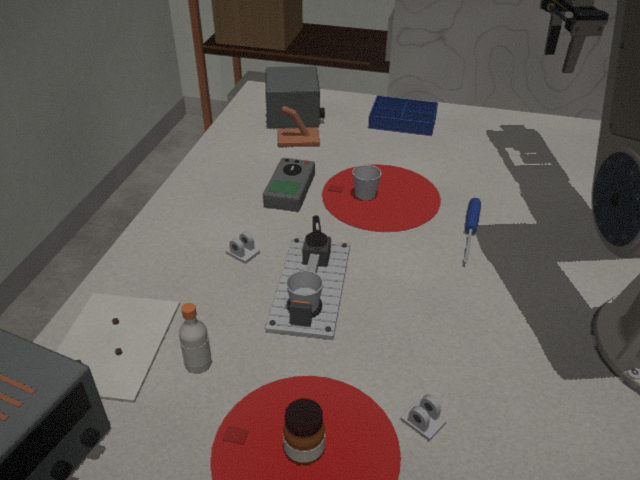

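View pics/top0.png

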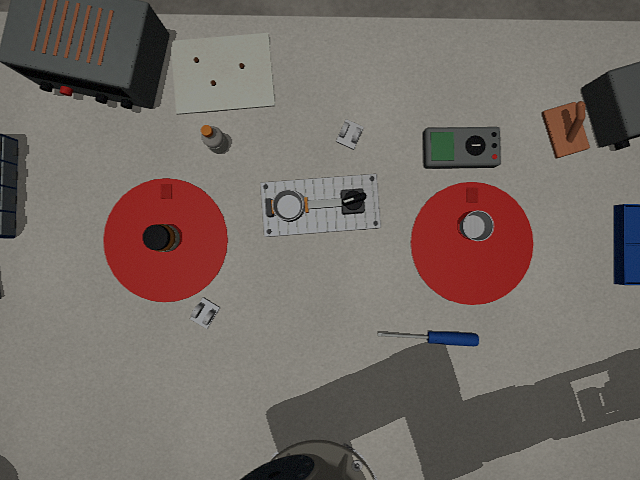

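The top view shows the loose cup near (477,226), the fixture cup at (289,206), the thumbscrew at (353,200) and the jar at (160,237). Next I'll zoom in on these.

```bash
cat > h.py <<'E'
import numpy as np,cv2
def ray(f,u,v):
    M=f["cam_to_world"]; d=np.array([(u-f["cx"])/f["fx"],-(v-f["cy"])/f["fy"],-1.]); return M[:3,3],M[:3,:3]@d
def onz(f,u,v,z):
    o,d=ray(f,u,v); return o+d*(z-o[2])/d[2]
def proj(f,p):
    M=f["cam_to_world"]; q=M[:3,:3].T@(np.asarray(p,float)-M[:3,3]); return np.array([f["cx"]+f["fx"]*q[0]/-q[2], f["cy"]-f["fy"]*q[1]/-q[2]])
def tri(f,a,g,b):
    o1,d1=ray(f,*a);o2,d2=ray(g,*b);A=np.c_[d1,-d2];t=np.linalg.lstsq(A,o2-o1,rcond=None)[0]
    p,q=o1+t[0]*d1,o2+t[1]*d2; return (p+q)/2,np.linalg.norm(p-q)
def crop(f,u0,v0,w,h,k,name):
    cv2.imwrite(name,cv2.resize(f["pixels"][v0:v0+h,u0:u0+w,::-1],None,fx=k,fy=k,interpolation=cv2.INTER_CUBIC))
E
python3 - <<'E'
from rig import grab_frame
from h import *
import pickle
t=grab_frame("top");s=grab_frame("side");pickle.dump((t,s),open("f0.pkl","wb"))
a=np.vstack([])if 0 else None
def c(f,u,v,w,h,k): return cv2.resize(f["pixels"][v:v+h,u:u+w,::-1],None,fx=k,fy=k,interpolation=cv2.INTER_CUBIC)
A=c(t,255,165,130,75,6); cv2.imwrite("pics/tfix.png",A)
B=np.hstack([c(t,445,195,64,64,6),c(s,335,150,64,64,6)]);cv2.imwrite("pics/cup.png",B)
cv2.imwrite("pics/sfix.png",c(s,260,205,100,140,4.2))
E
```

```text
(no output)
```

View pics/tfix.png

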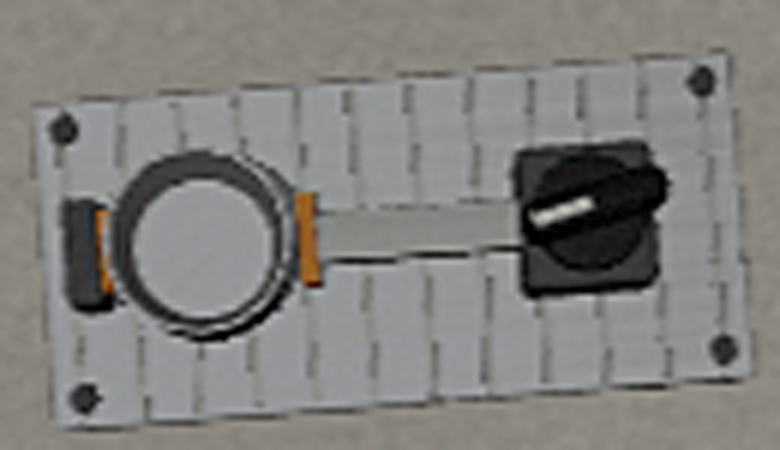

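View pics/cup.png

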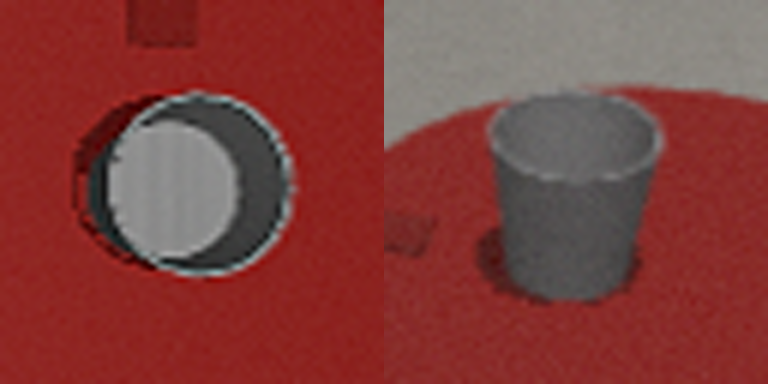

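View pics/sfix.png

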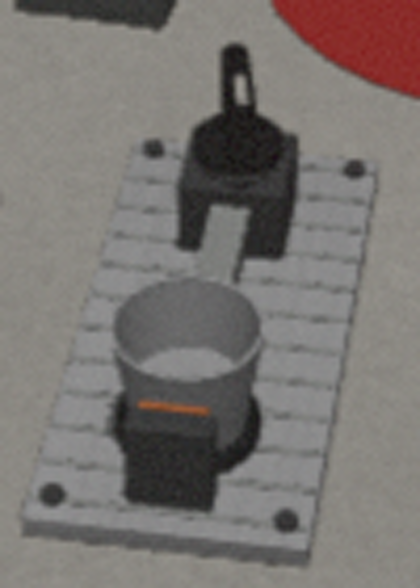

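```bash
cat > m.py <<'E'
from h import *
from scipy.optimize import least_squares
def circ(P):
    g=lambda c:np.hypot(P[:,0]-c[0],P[:,1]-c[1])-c[2]
    r=least_squares(g,[*P.mean(0),30],loss="soft_l1",f_scale=1.); return r.x,np.sqrt(np.mean(r.fun**2))
E
python3 - <<'E'
from m import *
import pickle
t,s=pickle.load(open("f0.pkl","rb"))
# loose cup
for n,f,(u,v,w,h) in (("top",t,(445,195,64,64)),("side",s,(335,150,64,64))):
    im=f["pixels"][v:v+h,u:u+w].astype(int)
    sat=im.max(2)-im.min(2); m=((sat<35)&(im.max(2)>50)).astype(np.uint8)
    if n=="side": m[:14]=0
    c=max(cv2.findContours(m,0,cv2.CHAIN_APPROX_NONE)[0],key=cv2.contourArea)[:,0]+[u,v]
    P=np.array([onz(f,*p,57)[:2] for p in c])
    if n=="top":
        k=P[:,1]<P[:,1].mean()+3
    else: k=(c[:,1]<np.min(c[:,1])+14)
    print(n,circ(P[k]),len(P),k.sum(), c.min(0),c.max(0))
# fixture: bolts and red discs
for n,f,(u,v,w,h) in (("top",t,(255,165,130,75)),):
    im=f["pixels"][v:v+h,u:u+w].astype(np.uint8)
    hsv=cv2.cvtColor(im,cv2.COLOR_RGB2HSV); g=cv2.cvtColor(im,cv2.COLOR_RGB2GRAY)
    _,_,st,ce=cv2.connectedComponentsWithStats((g<75).astype(np.uint8))
    for a,b in zip(st[1:],ce[1:]):
        if a[4]>6: q=b+[u,v];print("dark",a[4],q.round(1),onz(f,*q,12).round(1))
    o=((hsv[...,0]>5)&(hsv[...,0]<22)&(hsv[...,1]>140)).astype(np.uint8)
    _,_,st,ce=cv2.connectedComponentsWithStats(o)
    for a,b in zip(st[1:],ce[1:]): q=b+[u,v];print("orange",a[4],q.round(1),onz(f,*q,50).round(1))
E
```

```text
top (array([ 552.94279578, -303.99743111,   28.49006193]), np.float64(0.7335315866099092)) 89 48 [462 210] [493 240]
side (array([ 563.20537303, -289.87663833,   43.93541889]), np.float64(10.954862441347391)) 153 97 [335 164] [380 199]
dark 16 [371.7 178.2] [ 648.3 -104.3   12. ]
dark 16 [265.3 186.2] [629.7 109.3  12. ]
dark 548 [352.8 201.1] [601.7 -66.6  12. ]
dark 204 [284.9 200.8] [600.8  69.7  12. ]
dark 117 [268.9 207.8] [586.3 101.6  12. ]
dark 52 [297.4 214.9] [572.7  44.3  12. ]
dark 10 [315.5 208. ] [586.9   8.2  12. ]
dark 9 [328. 207.] [589.2 -16.9  12. ]
dark 14 [375.1 222.7] [ 558.6 -111.9   12. ]
dark 18 [268.7 230.9] [540.  101.3  12. ]
dark 7 [362. 229.] [545.7 -85.6  12. ]
orange 1 [357. 194.] [611.5 -71.9  50. ]
orange 1 [351. 196.] [607.5 -60.4  50. ]
orange 1 [353. 196.] [607.6 -64.2  50. ]
orange 1 [355. 195.] [609.6 -68.1  50. ]
orange 40 [305.6 204.4] [590.4  27.1  50. ]
orange 16 [271.5 207.2] [584.1  92.7  50. ]
orange 1 [353. 202.] [596.  -64.3  50. ]
orange 1 [356. 201.] [598.  -70.1  50. ]
orange 1 [356. 209.] [582.5 -70.2  50. ]
```

```bash
python3 - <<'E'
from m import *
import pickle
t,s=pickle.load(open("f0.pkl","rb"))
f=s;u,v,w,h=260,205,100,140
g=cv2.cvtColor(f["pixels"][v:v+h,u:u+w],cv2.COLOR_RGB2GRAY)
_,_,st,ce=cv2.connectedComponentsWithStats((g<80).astype(np.uint8))
for a,b in zip(st[1:],ce[1:]):
    if a[4]>6: q=b+[u,v];print("dark",a[4],q.round(1),onz(f,*q,12).round(1))
# predicted from top
for n,p in dict(cup=(553,-304,57),foot=(553,-304,2),nestrim=(588.7,60.9,67),screw=(599.6,-63.6,94)).items(): print(n,proj(t,p).round(1),proj(s,p).round(1))
# draw predicted circles
def dr(f,c,r,img,k,o):
    a=np.linspace(0,2*np.pi,40)
    for q in a:
        x=(proj(f,(c[0]+r*np.cos(q),c[1]+r*np.sin(q),c[2]))-o+.5)*k-.5
        cv2.circle(img,tuple(int(i) for i in x.round()),1,(0,255,0),-1)
out=[]
for f,L in ((t,[(445,195),(257,175)]),(s,[(335,150),(273,255)])):
    for o,C in zip(L,[[(553,-304,57,30),(553,-304,2,21.5)],[(588.7,60.9,67,30),(588.7,60.9,34,23.4)]]):
        im=cv2.resize(f["pixels"][o[1]:o[1]+64,o[0]:o[0]+64,::-1],None,fx=6,fy=6,interpolation=cv2.INTER_CUBIC)
        for c in C: dr(f,c[:3],c[3],im,6,np.array(o))
        out.append(im)
cv2.imwrite("pics/ov.png",cv2.resize(np.vstack([np.hstack(out[:2]),np.hstack(out[2:])]),(600,600)))
E
```

```text
dark 163 [285.  206.9] [ 697.8 -205.    12. ]
dark 528 [346.1 213.4] [ 574.1 -213.3   12. ]
dark 832 [316.7 245.1] [ 606.6 -101.7   12. ]
dark 12 [296.3 240.2] [ 647.  -106.4   12. ]
dark 14 [344. 245.] [ 557.5 -114.1   12. ]
dark 827 [303.4 309.3] [587.4  66.4  12. ]
dark 20 [271.9 322.3] [628.8 106.7  12. ]
dark 22 [327.9 328.9] [538.7  99.4  12. ]
cup [477.9 225.3] [365.9 171.9]
foot [469.  226.8] [364.5 194.2]
nestrim [287.5 204.2] [303.1 282.1]
screw [354.4 197.6] [315.5 222. ]
```

View pics/ov.png

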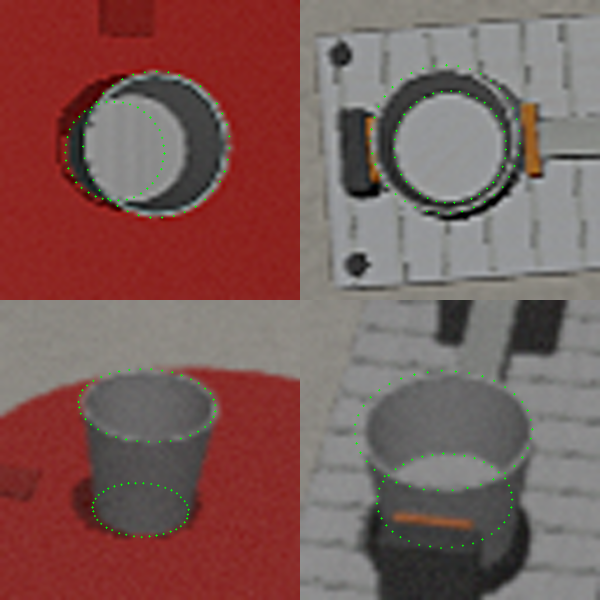

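Both cameras agree to about 2 mm:
- Loose cup at about (553,-304).
- Nested cup at about (588,60).
- Screw at about (599,-64).

Now moving towards the loose cup.

>>> {"method": "send_rows", "body": {"steps": "1 0.2 0.16 0 0 0 0.2;1 0.4 0.32 0 0 0 0.4;1 0.6 0.48 0 0 0 0.6;1 0.8 0.64 0 0 0 0.8;1 1 0.8 0 0 0 1;1 1 0.8 0 0 0 1;1 1 0.8 0 0 0 1", "newtons": 15}}

```text
clock: 0.78
tcp_pos: [399.2, -429.7, 214.1]
ee_rot: [[0.664, 0.748, 0.001], [0.748, -0.664, 0.002], [0.002, -0.001, -1.0]]
ft_force: [-0.0, 0.2, -0.3]
width: 91.7
```

>>> {"method": "send_rows", "body": {"steps": "1 0.2 0.16 -0.1 0 0 0;1 0.4 0.32 -0.2 0 0 0;1 0.6 0.48 -0.3 0 0 0;1 0.77 0.63 -0.4 0 0 0;1 0.77 0.63 -0.5 0 0 0;1 0.77 0.63 -0.5 0 0 0;1 0.77 0.63 -0.5 0 0 0"}}

```text
clock: 1.37
tcp_pos: [553.6, -300.6, 110.6]
ee_rot: [[0.662, 0.75, -0.003], [0.75, -0.662, 0.005], [0.002, -0.005, -1.0]]
ft_force: [-0.6, 0.0, -0.0]
width: 91.7
```

```bash
cat > look.py <<'E'
import sys
from rig import grab_frame,manip
from h import *
import pickle
# look.py name topu topv sideu sidev size
n=sys.argv[1];a=list(map(int,sys.argv[2:6]));z=int(sys.argv[6])
t=grab_frame("top");s=grab_frame("side");pickle.dump((t,s),open(n+".pkl","wb"))
k=390/z
c=lambda f,u,v:cv2.resize(f["pixels"][v:v+z,u:u+z,::-1],(390,390),interpolation=cv2.INTER_CUBIC)
cv2.imwrite(f"pics/{n}.png",np.hstack([c(t,a[0],a[1]),c(s,a[2],a[3])]))
o=manip.observe();print(o["clock"],o["tcp_pos"].round(1),o["joint_pos"].round(1),o["width"].round(1),o["ft_force"].round(1),o["torque"].round(2))
p=o["tcp_pos"];print("tcp px",proj(t,p).round(1),proj(s,p).round(1))
E
python3 look.py a1 420 165 310 90 130
```

```text
Traceback (most recent call last):
  File "look.py", line 11, in <module>
    o=manip.observe();print(o["clock"],o["tcp_pos"].round(1),o["joint_pos"].round(1),o["width"].round(1),o["ft_force"].round(1),o["torque"].round(2))
                                                                                     ^^^^^^^^^^^^^^^^
AttributeError: 'float' object has no attribute 'round'
```

View pics/a1.png

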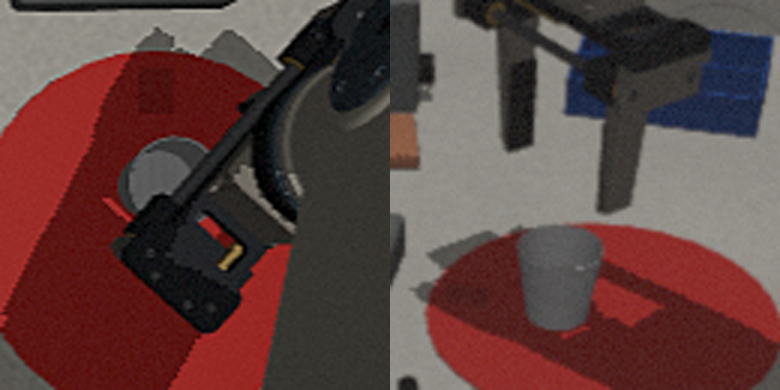

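The side view shows fingertips at about (352,140) and (385,160), straddling the cup's axis, with the cup rim below at about (367,172).

```bash
sed -i 's/o\["width"\].round(1)/round(o["width"],1)/' look.py; python3 - <<'E'
import pickle
from h import *
from rig import manip
t,s=pickle.load(open("a1.pkl","rb"));o=manip.observe();p=o["tcp_pos"];R=o["ee_rot"]
print(p.round(1),o["joint_pos"].round(1))
for y in (-64,-46,0,46,64): print(y,proj(s,p+R[:,1]*y).round(1))
print([proj(s,p+R[:,1]*y+R[:,0]*x).round(1) for y in(-46,46) for x in(-10,10)])
E
```

```text
[ 552.8 -303.6  113.6] [-29.   26.9  97.6   0.1  55.7  12.5]
-64 [388.1 161.4]
-46 [382.2 157.5]
0 [367.5 147.7]
46 [353.5 138.3]
64 [348.1 134.8]
[array([386.2, 156. ]), array([378.2, 158.9]), array([357.3, 137. ]), array([349.5, 139.7])]
```

>>> {"method": "send_rows", "body": {"steps": "1 0 0 -0.1 0 0 0;1 0 0 -0.2 0 0 0;1 0 0 -0.28 0 0 0;1 0 0 -0.34 0 0 0;1 0 0 -0.37 0 0 0;1 0 0 -0.37 0 0 0;1 0 0 -0.37 0 0 0;1 0 0 -0.37 0 0 0"}}

```text
clock: 2.13
tcp_pos: [553.3, -304.3, 40.7]
ee_rot: [[0.663, 0.748, 0.001], [0.748, -0.663, 0.001], [0.002, -0.0, -1.0]]
ft_force: [-1.0, -0.4, -0.1]
width: 92.1
```

>>> {"method": "send_rows", "body": {"steps": "0.5 0 0 0 0 0 0;0.3 0 0 0 0 0 0;-0.2 0 0 0 0 0 0;-0.2 0 0 0 0 0 0;-0.2 0 0 0 0 0 0;-0.2 0 0 0 0 0 0;-0.2 0 0 0 0 0 0;-0.2 0 0 0 0 0 0"}}

```text
clock: 2.8
tcp_pos: [553.2, -304.1, 40.9]
ee_rot: [[0.663, 0.748, 0.0], [0.748, -0.663, 0.002], [0.002, -0.001, -1.0]]
ft_force: [-0.9, 1.4, 4.3]
width: 58.3
```

```bash
python3 look.py a2 420 165 310 90 130
```

```text
2.9 [ 553.2 -304.1   40.9] [-29.   32.3  99.7   0.1  48.   12.5] 58.6 [-1.2  1.8  4.5] [ 0.31  0.33 -0.08]
tcp px [475.2 225.7] [365.4 178.5]
```

View pics/a2.png

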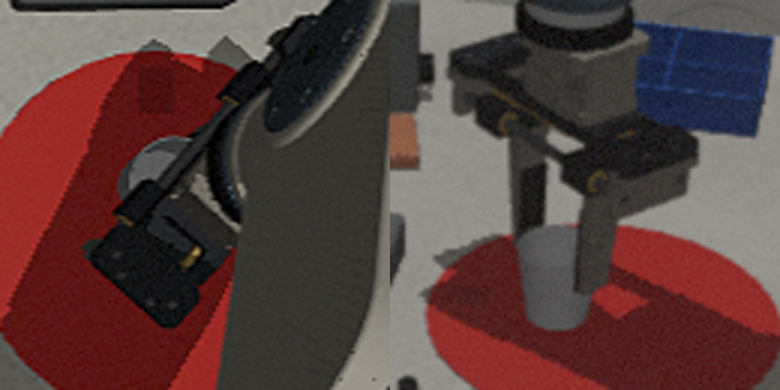

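The fingers hold the cup at the rim, at about (367,170) in the side view, width 58.3. Now lifting.

>>> {"method": "send_rows", "body": {"steps": "-0.2 0 0 0.02 0 0 0;-0.2 0 0 0.06 0 0 0;-0.2 0 0 0.14 0 0 0;-0.2 0 0 0.24 0 0 0;-0.2 0 0 0.34 0 0 0;-0.2 0 0 0.4 0 0 0;-0.2 0 0 0.4 0 0 0;-0.2 0 0 0.4 0 0 0", "newtons": 18}}

```text
clock: 3.57
tcp_pos: [553.5, -304.3, 121.4]
ee_rot: [[0.663, 0.748, 0.002], [0.748, -0.663, 0.001], [0.002, 0.001, -1.0]]
ft_force: [-0.4, -0.2, -2.4]
width: 58.5
```

```bash
python3 look.py a3 420 165 310 90 130
```

```text
3.6667 [ 552.5 -303.8  119.8] [-29.   26.4  97.4   0.1  56.3  12.5] 58.3 [-0.9 -0.3 -2.6] [-0.06 -0.01 -0.05]
tcp px [489.3 223.7] [367.8 144.9]
```

View pics/a3.png

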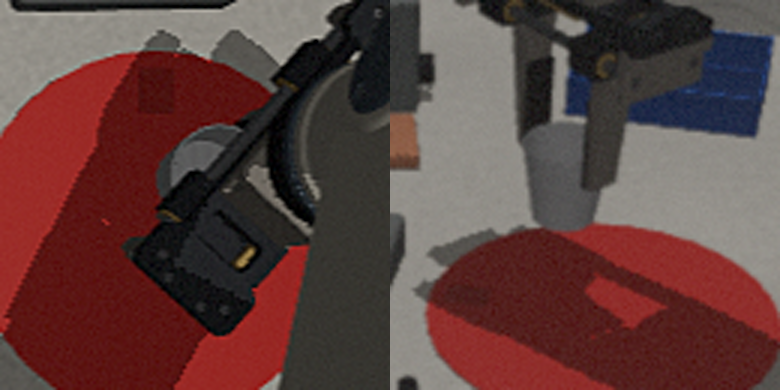

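The cup is lifted and hangs upright, foot at about (578,225) in the right half of the picture. Carrying it over the fixture at a clear height.

>>> {"method": "send_rows", "body": {"steps": "-0.2 0 0 0.1 0 0 0;-0.2 0 0.1 0.22 0 0 0.1;-0.2 0.01 0.25 0.3 0 0 0.25;-0.2 0.02 0.42 0.3 0 0 0.45;-0.2 0.04 0.6 0.3 0 0 0.65;-0.2 0.06 0.78 0.3 0 0 0.8;-0.2 0.08 0.9 0.3 0 0 0.9;-0.2 0.08 0.9 0.3 0 0 0.9"}}

```text
clock: 4.33
tcp_pos: [568.1, -119.5, 178.4]
ee_rot: [[0.245, 0.969, -0.004], [0.969, -0.245, 0.004], [0.003, -0.005, -1.0]]
ft_force: [0.2, 0.3, -2.0]
width: 58.4
```

>>> {"method": "send_rows", "body": {"steps": "-0.2 0.01 0.1 0 0 0 0.1;-0.2 0.03 0.25 0 0 0 0.25;-0.2 0.05 0.42 0 0 0 0.45;-0.2 0.07 0.6 0 0 0 0.65;-0.2 0.08 0.76 0 0 0 0.8;-0.2 0.09 0.88 0 0 0 0.9;-0.2 0.09 0.9 0 0 0 0.9;-0.2 0.09 0.9 0 0 0 0.9"}}

```text
clock: 5.0
tcp_pos: [585.6, 61.4, 177.3]
ee_rot: [[-0.222, 0.975, -0.007], [0.975, 0.222, 0.001], [0.003, -0.007, -1.0]]
ft_force: [-0.5, -0.4, -1.7]
width: 58.6
```

```bash
python3 look.py a4 225 140 235 180 130
```

```text
5.1 [585.7  59.6 177.6] [ 5.6 19.4 99.9  0.1 61.1 -7.2] 58.3 [ 0.1 -0.1 -1.3] [-0.06 -0.16  0.02]
tcp px [284.2 199.6] [304.4 226.2]
```

View pics/a4.png

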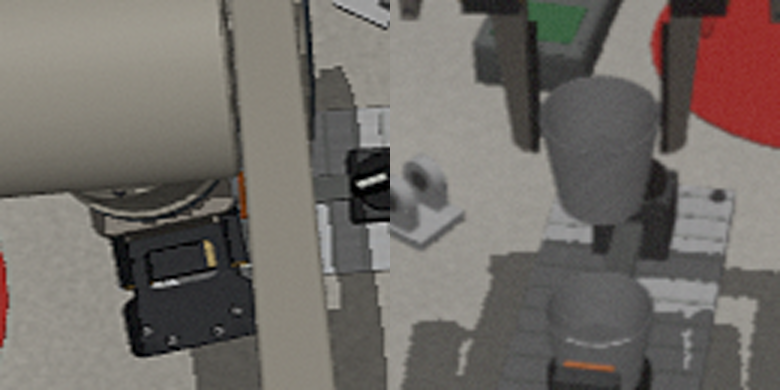

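```bash
python3 - <<'E'
import pickle
from m import *
t,s=pickle.load(open("a4.pkl","rb"))
print(proj(s,(585.7,59.6,193.8)),proj(s,(588.3,60,67)),proj(s,(588.3,60,34)))
for d in np.eye(3): print(proj(s,(588.3,60,67)+d)-proj(s,(588.3,60,67)))
c=lambda u,v:cv2.resize(s["pixels"][v:v+70,u:u+70,::-1],None,fx=6,fy=6,interpolation=cv2.INTER_CUBIC)
b=np.hstack([cv2.convertScaleAbs(c(270,190),alpha=1.8,beta=0),cv2.convertScaleAbs(c(270,255),alpha=1.8,beta=0)])
b=cv2.resize(b,(800,400))
cv2.imwrite("pics/a4z.png",b)
E
```

```text
[304.30201674 217.28239163] [303.52498463 281.74862745] [303.76369825 296.8259567 ]
[-0.60936145 -0.10208397]
[-0.16193682  0.41271461]
[-0.0073954  -0.46709889]
```

View pics/a4z.png

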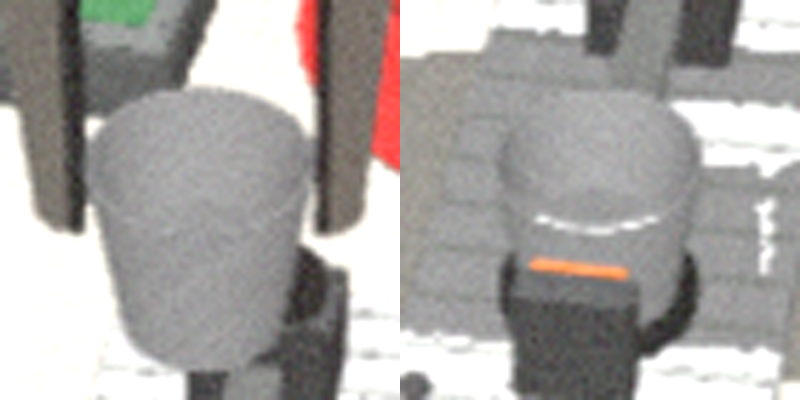

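```bash
python3 - <<'E'
import pickle
from m import *
t,s=pickle.load(open("f0.pkl","rb"))
o=[]
for f,(u,v) in ((t,(265,182)),(s,(280,258))):
  for dr in (0,1):
    im=cv2.convertScaleAbs(cv2.resize(f["pixels"][v:v+48,u:u+48,::-1],None,fx=8,fy=8,interpolation=cv2.INTER_CUBIC),alpha=1.3)
    if dr:
      for (cx,cy,z,r,col) in ((587,59,67,30,(0,255,0)),(587,59,67,28,(0,255,255)),(587,59,34,22.9,(255,0,255))):
        for q in np.linspace(0,6.283,50):
            x=(proj(f,(cx+r*np.cos(q),cy+r*np.sin(q),z))-[u,v]+.5)*8-.5
            cv2.circle(im,tuple(int(i) for i in x.round()),1,col,-1)
    o.append(im)
cv2.imwrite("pics/lc.png",cv2.resize(np.vstack([np.hstack(o[:2]),np.hstack(o[2:])]),(600,600)))
E
```

```text
(no output)
```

View pics/lc.png

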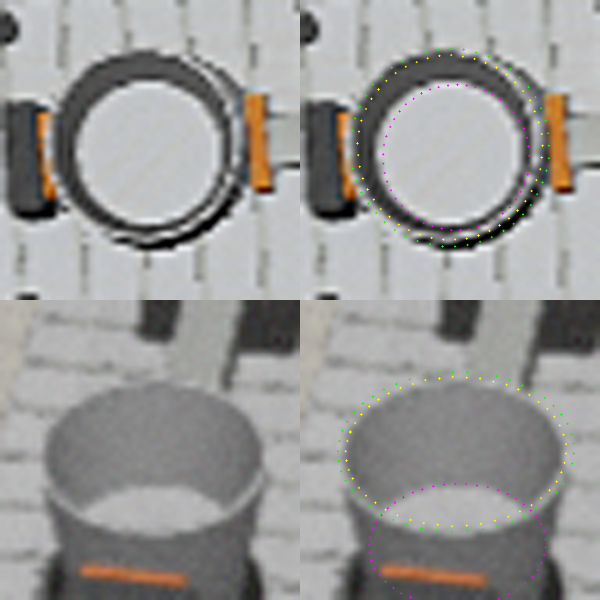

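The side view shows the held cup's rim centre at about (304.5,217) and the lower cup's at about (304.5,283). The lower cup is at about (587,60), so I'll correct by about 1 mm and descend.

>>> {"method": "send_rows", "body": {"steps": "-0.2 0.0065 0.002 -0.06 0 0 0;-0.2 0.0065 0.002 -0.15 0 0 0;-0.2 0.0065 0.002 -0.24 0 0 0;-0.2 0.0065 0.002 -0.32 0 0 0;-0.2 0.0065 0.002 -0.36 0 0 0;-0.2 0.0065 0.002 -0.36 0 0 0;-0.2 0.0065 0.002 -0.36 0 0 0"}}

```text
clock: 5.68
tcp_pos: [586.8, 59.2, 105.2]
ee_rot: [[-0.219, 0.976, -0.008], [0.976, 0.219, 0.001], [0.002, -0.007, -1.0]]
ft_force: [0.9, -0.4, -1.4]
width: 58.7
```

```bash
python3 look.py a5 225 140 255 220 90
```

```text
5.7833 [587.7  59.6 106.3] [ 5.600e+00  2.440e+01  1.029e+02  1.000e-01  5.310e+01 -7.200e+00] 58.4 [ 0.5 -0.1 -2.3] [-0.02 -0.12  0.04]
tcp px [286.9 202.7] [303.7 262.8]
```

View pics/a5.png

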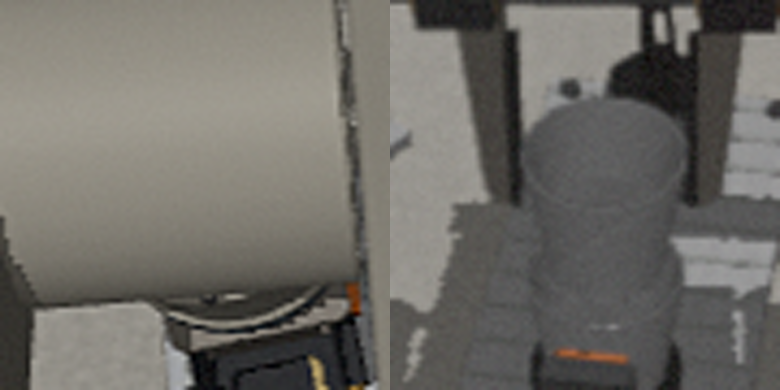

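The held cup's rim is centred at about column 605 of the composite and the lower rim at about 610, so I'll shift about 1 mm in -x and descend most of the way.

>>> {"method": "send_rows", "body": {"steps": "-0.2 -0.005 0.002 -0.03 0 0 0;-0.2 -0.005 0.002 -0.06 0 0 0;-0.2 -0.005 0.002 -0.09 0 0 0;-0.2 -0.005 0.002 -0.115 0 0 0;-0.2 -0.005 0.002 -0.13 0 0 0;-0.2 -0.005 0.002 -0.13 0 0 0;-0.2 -0.005 0.002 -0.13 0 0 0"}}

```text
clock: 6.37
tcp_pos: [586.4, 60.1, 80.0]
ee_rot: [[-0.22, 0.976, -0.006], [0.976, 0.22, 0.001], [0.002, -0.006, -1.0]]
ft_force: [0.6, 1.0, -2.3]
width: 58.8
```

```bash
python3 look.py a6 225 140 255 220 90
```

```text
6.4667 [586.7  60.   80.4] [ 5.600e+00  2.630e+01  1.039e+02  1.000e-01  5.010e+01 -7.100e+00] 58.4 [ 0.5  0.9 -1.3] [ 0.05 -0.12 -0.01]
tcp px [287.5 204.6] [304.4 275.6]
```

View pics/a6.png

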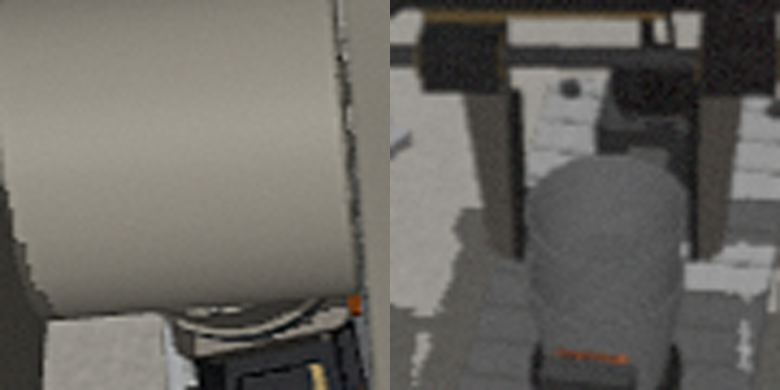

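The cup is nested most of the way with no side load. Going down in small steps.

>>> {"method": "send_rows", "body": {"steps": "-0.2 0 0 -0.008 0 0 0;-0.2 0 0 -0.016 0 0 0;-0.2 0 0 -0.024 0 0 0;-0.2 0 0 -0.03 0 0 0;-0.2 0 0 -0.03 0 0 0;-0.2 0 0 -0.03 0 0 0"}}

```text
clock: 6.97
tcp_pos: [586.7, 60.1, 74.3]
ee_rot: [[-0.22, 0.976, -0.005], [0.976, 0.22, 0.001], [0.002, -0.005, -1.0]]
ft_force: [1.2, 1.3, -1.4]
width: 58.2
```

>>> {"method": "send_rows", "body": {"steps": "-0.2 0 0 -0.003 0 0 0;-0.2 0 0 -0.006 0 0 0;-0.2 0 0 -0.006 0 0 0;-0.2 0 0 -0.006 0 0 0"}}

```text
clock: 7.3
tcp_pos: [586.9, 60.1, 73.2]
ee_rot: [[-0.22, 0.976, -0.005], [0.976, 0.22, 0.001], [0.002, -0.005, -1.0]]
ft_force: [1.3, 1.4, -0.5]
width: 58.3
```

>>> {"method": "send_rows", "body": {"steps": "-0.2 0 0 -0.003 0 0 0;-0.2 0 0 -0.006 0 0 0;-0.2 0 0 -0.006 0 0 0;-0.2 0 0 -0.006 0 0 0"}}

```text
clock: 7.63
tcp_pos: [587.1, 59.9, 72.9]
ee_rot: [[-0.22, 0.976, -0.005], [0.976, 0.22, 0.001], [0.002, -0.004, -1.0]]
ft_force: [-1.9, -0.7, 8.3]
width: 58.3
```

There is contact at TCP z = 72.9 (predicted 72.8), so the cup is home. Releasing.

>>> {"method": "send_rows", "body": {"steps": "0.35 0 0 0 0 0 0;0.5 0 0 0 0 0 0;0.7 0 0 0 0 0 0;0.9 0 0 0 0 0 0;0.9 0 0 0 0 0 0;0.9 0 0 0 0 0 0"}}

```text
clock: 8.13
tcp_pos: [587.0, 59.8, 72.7]
ee_rot: [[-0.22, 0.976, -0.005], [0.976, 0.22, 0.001], [0.002, -0.005, -1.0]]
ft_force: [-0.2, 0.2, 1.0]
width: 87.3
```

>>> {"method": "send_rows", "body": {"steps": "0.9 0 0 0.04 0 0 0;0.9 0 0 0.1 0 0 0;0.9 0 0 0.2 0 0 0;0.9 0 0 0.35 0 0 0;0.9 0 0 0.45 0 0 0;0.9 0 0 0.45 0 0 0"}}

```text
clock: 8.63
tcp_pos: [590.0, 60.1, 168.4]
ee_rot: [[-0.22, 0.976, 0.003], [0.976, 0.22, 0.001], [0.001, 0.003, -1.0]]
ft_force: [0.6, -0.0, 0.4]
width: 87.5
```

```bash
python3 look.py a7 225 140 255 200 110
```

```text
8.7333 [587.7  59.9 164.4] [ 5.600e+00  2.030e+01  1.005e+02  1.000e-01  5.930e+01 -7.100e+00] 87.3 [-0.2  0.3 -0.3] [ 0.01 -0.12 -0.07]
tcp px [284.5 199.2] [303.1 233.2]
```

View pics/a7.png

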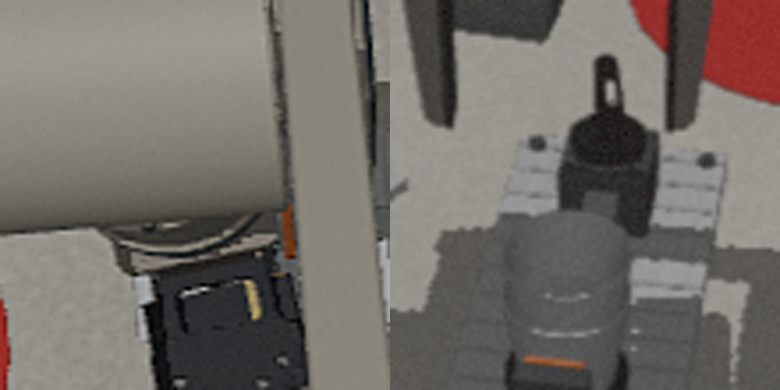

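The upper cup stands upright in the lower one, with its rim at about (567,230) in the composite and the fingers clear. Next I'll measure the wing.

```bash
python3 - <<'E'
import pickle
from m import *
t,s=pickle.load(open("f0.pkl","rb"))
for n,f,(u,v,w,h) in (("top",t,(340,188,28,27)),("side",s,(300,210,34,30))):
    g=cv2.cvtColor(f["pixels"][v:v+h,u:u+w],cv2.COLOR_RGB2GRAY)
    up=cv2.resize(g,None,fx=8,fy=8,interpolation=cv2.INTER_CUBIC)
    cs=cv2.findContours((up>120).astype(np.uint8),0,2)[0]
    for c in cs:
        if 200<cv2.contourArea(c)<4000:
            r=cv2.boxPoints(cv2.minAreaRect(c));r=(r+.5)/8-.5+[u,v]
            P=np.array([onz(f,*q,94)[:2] for q in r]);e=[P[1]-P[0],P[2]-P[1]];L=max(e,key=np.linalg.norm)
            print(n,cv2.contourArea(c)/64,r.mean(0).round(1),P.mean(0).round(1),"len",np.linalg.norm(L).round(1),"ang",np.degrees(np.arctan2(L[1],L[0])).round(1))
    cv2.imwrite(f"pics/w_{n}.png",cv2.resize(up,None,fx=1.6,fy=1.6))
A=cv2.imread("pics/w_top.png");B=cv2.imread("pics/w_side.png");h=max(A.shape[0],B.shape[0])
pad=lambda x:cv2.copyMakeBorder(x,0,h-x.shape[0],0,0,0)
cv2.imwrite("pics/w.png",cv2.convertScaleAbs(np.hstack([pad(A),pad(B)]),alpha=2))
print(proj(t,(599,-64.5,94)),proj(t,(599,-64.5,61)),proj(s,(599,-64.5,94)),proj(s,(599,-64.5,61)))
E
```

```text
top 9.765625 [340.6 210.6] [575.4 -38.5] len 14.3 ang -179.5
top 7.234375 [340.3 201.7] [591.8 -37.8] len 12.9 ang -179.5
top 16.234375 [348.3 199.7] [595.6 -52.4] len 18.3 ang -70.9
top 17.75 [348.4 189.2] [614.9 -52.6] len 32.7 ang -89.4
side 9.3046875 [316.9 225.9] [594.6 -53.4] len 16.6 ang 103.8
[354.84533278 197.94582663] [353.5235826  199.83346067] [315.91559092 221.71841961] [315.89325304 236.83507187]
```

View pics/w.png

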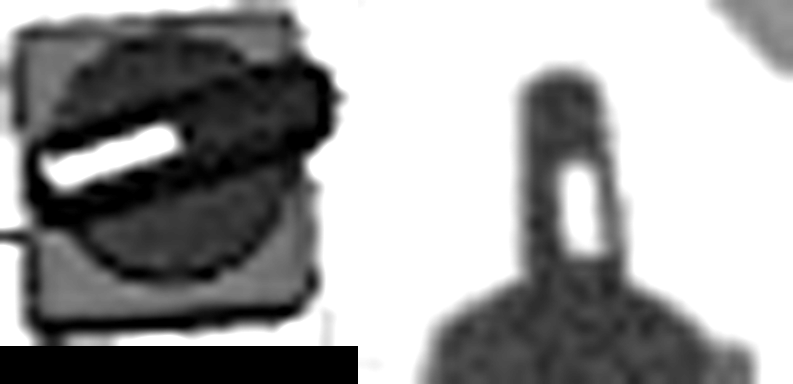

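In the top view the wing is centred at about (354,198) and tilted about 17° (jaw angle about +16.5°). Moving over it.

>>> {"method": "send_rows", "body": {"steps": "0.2 0.01 -0.12 0 0 0 0;0 0.02 -0.28 0 0 0 0.05;-0.1 0.04 -0.42 0 0 0 0.1;-0.1 0.055 -0.55 0 0 0 0.13;-0.1 0.055 -0.62 0 0 0 0.13;-0.1 0.055 -0.62 -0.05 0 0 0.13;-0.1 0.055 -0.62 -0.1 0 0 0.13;-0.1 0.055 -0.62 -0.1 0 0 0.13"}}

```text
clock: 9.4
tcp_pos: [596.7, -63.0, 141.4]
ee_rot: [[-0.285, 0.958, -0.007], [0.958, 0.285, 0.002], [0.003, -0.006, -1.0]]
ft_force: [-0.2, 0.2, -0.8]
width: 41.4
```

```bash
python3 look.py b1 290 140 260 160 110
```

```text
9.5 [597.8 -62.8 143.2] [-6.200e+00  2.260e+01  1.001e+02  1.000e-01  5.760e+01 -2.280e+01] 41.6 [ 0.  -0.8  0. ] [ 0.01 -0.12  0.01]
tcp px [356.  195.5] [316.4 198.7]
```

View pics/b1.png

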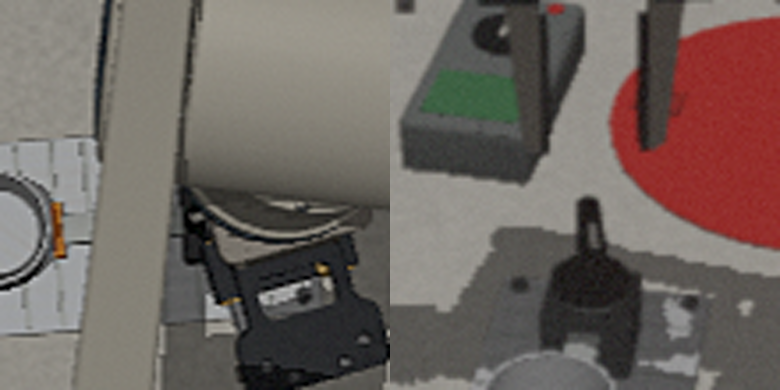

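The fingertips, at about columns 537 and 652, straddle the wing at about 592. Descending and gripping gently.

>>> {"method": "send_rows", "body": {"steps": "-0.1 0.004 -0.004 -0.1 0 0 0;-0.1 0.004 -0.004 -0.2 0 0 0;-0.1 0.004 -0.004 -0.28 0 0 0;-0.1 0.004 -0.004 -0.34 0 0 0;-0.1 0.004 -0.004 -0.38 0 0 0;-0.1 0.004 -0.004 -0.39 0 0 0;-0.1 0.004 -0.004 -0.39 0 0 0;-0.1 0.004 -0.004 -0.39 0 0 0"}}

```text
clock: 10.17
tcp_pos: [599.2, -63.5, 65.9]
ee_rot: [[-0.287, 0.958, -0.004], [0.958, 0.287, 0.001], [0.002, -0.003, -1.0]]
ft_force: [1.3, 0.4, 0.4]
width: 41.3
```

```bash
python3 look.py b2 290 140 280 180 80
```

```text
10.2667 [599.3 -63.6  66.2] [-6.200e+00  2.830e+01  1.027e+02  1.000e-01  4.910e+01 -2.290e+01] 41.3 [ 0.  -0.9  0.3] [-0.01 -0.16  0.  ]
tcp px [353.3 199.4] [315.6 234.8]
```

View pics/b2.png

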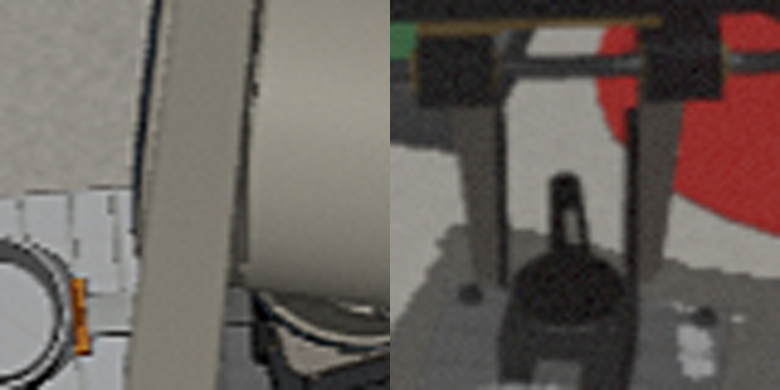

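The wing, at about column 568, is midway between the fingers (505 and 630). Closing.

>>> {"method": "send_rows", "body": {"steps": "-0.5 0 0 0 0 0 0;-0.9 0 0 0 0 0 0;-0.9 0 0 0 0 0 0;-0.9 0 0 0 0 0 0;-0.9 0 0 0 0 0 0;-0.9 0 0 0 0 0 0", "newtons": 15}}

```text
clock: 10.77
tcp_pos: [598.6, -63.8, 66.2]
ee_rot: [[-0.286, 0.958, -0.004], [0.958, 0.286, 0.001], [0.002, -0.004, -1.0]]
ft_force: [-3.2, -0.5, 5.3]
width: 12.0
```

```bash
cat > st.py <<'E'
from rig import manip
import numpy as np
o=manip.observe();R=o["ee_rot"];print(round(o["clock"],2),o["tcp_pos"].round(1),"yaw",np.degrees(np.arctan2(R[1,1],R[0,1])).round(2),"j6",o["joint_pos"][5].round(1),"w",round(o["width"],1),"F",o["ft_force"].round(1),"T",o["torque"].round(3))
E
python3 st.py
```

```text
10.77 [598.6 -63.8  66.2] yaw 16.65 j6 -22.9 w 12.0 F [-3.2 -0.5  5.3] T [-0.172  0.54  -0.026]
```

Width is 12.0 and flush on the wing. The first 55° clockwise are safe.

>>> {"method": "send_rows", "body": {"steps": "-0.9 0 0 0 0 0 -0.15;-0.9 0 0 0 0 0 -0.3;-0.9 0 0 0 0 0 -0.45;-0.9 0 0 0 0 0 -0.6;-0.9 0 0 0 0 0 -0.75;-0.9 0 0 0 0 0 -0.85;-0.9 0 0 0 0 0 -0.85;-0.9 0 0 0 0 0 -0.85"}}

```text
clock: 11.43
tcp_pos: [598.6, -63.8, 66.3]
ee_rot: [[0.152, 0.988, -0.004], [0.988, -0.152, 0.003], [0.002, -0.004, -1.0]]
ft_force: [-0.9, 0.1, 1.6]
width: 11.8
```

```bash
python3 st.py
```

```text
11.43 [598.6 -63.8  66.3] yaw -8.76 j6 2.3 w 11.8 F [-0.9  0.1  1.6] T [-0.1    0.09  -0.053]
```

>>> {"method": "send_rows", "body": {"steps": "-0.9 0 0 0 0 0 -0.15;-0.9 0 0 0 0 0 -0.3;-0.9 0 0 0 0 0 -0.45;-0.9 0 0 0 0 0 -0.6;-0.9 0 0 0 0 0 -0.75;-0.9 0 0 0 0 0 -0.85;-0.9 0 0 0 0 0 -0.85;-0.9 0 0 0 0 0 -0.85"}}

```text
clock: 12.1
tcp_pos: [598.7, -63.8, 66.3]
ee_rot: [[0.56, 0.828, -0.002], [0.828, -0.56, 0.004], [0.002, -0.004, -1.0]]
ft_force: [0.4, -0.6, 1.5]
width: 12.0
```

```bash
python3 st.py
```

```text
12.1 [598.7 -63.8  66.3] yaw -34.09 j6 27.5 w 12.0 F [ 0.4 -0.6  1.5] T [-0.156  0.042 -0.061]
```

>>> {"method": "send_rows", "body": {"steps": "-0.9 0 0 0 0 0 -0.07;-0.9 0 0 0 0 0 -0.14;-0.9 0 0 0 0 0 -0.2;-0.9 0 0 0 0 0 -0.2"}}

```text
clock: 12.43
tcp_pos: [598.7, -63.8, 66.3]
ee_rot: [[0.643, 0.766, -0.001], [0.766, -0.643, 0.004], [0.002, -0.004, -1.0]]
ft_force: [-0.4, -1.0, 0.5]
width: 11.9
```

```bash
python3 st.py
```

```text
12.43 [598.7 -63.8  66.3] yaw -40.01 j6 33.5 w 11.9 F [-0.4 -1.   0.5] T [-0.102  0.027  0.016]
```

>>> {"method": "send_rows", "body": {"steps": "-0.9 0 0 0 0 0 -0.07;-0.9 0 0 0 0 0 -0.14;-0.9 0 0 0 0 0 -0.2;-0.9 0 0 0 0 0 -0.2"}}

```text
clock: 12.77
tcp_pos: [598.7, -63.8, 66.3]
ee_rot: [[0.718, 0.696, -0.001], [0.696, -0.718, 0.004], [0.002, -0.004, -1.0]]
ft_force: [-1.2, -0.9, 0.8]
width: 11.8
```

```bash
python3 st.py
```

```text
12.77 [598.7 -63.8  66.3] yaw -45.93 j6 39.4 w 11.8 F [-1.2 -0.9  0.8] T [-0.17   0.052 -0.04 ]
```

>>> {"method": "send_rows", "body": {"steps": "-0.9 0 0 0 0 0 -0.07;-0.9 0 0 0 0 0 -0.14;-0.9 0 0 0 0 0 -0.2;-0.9 0 0 0 0 0 -0.2"}}

```text
clock: 13.1
tcp_pos: [598.7, -63.8, 66.3]
ee_rot: [[0.786, 0.618, -0.0], [0.618, -0.786, 0.004], [0.002, -0.004, -1.0]]
ft_force: [-0.7, -0.7, 1.4]
width: 12.1
```

```bash
python3 st.py
```

```text
13.1 [598.7 -63.8  66.3] yaw -51.84 j6 45.3 w 12.1 F [-0.7 -0.7  1.4] T [-0.115  0.113 -0.068]
```

>>> {"method": "send_rows", "body": {"steps": "-0.9 0 0 0 0 0 -0.07;-0.9 0 0 0 0 0 -0.14;-0.9 0 0 0 0 0 -0.2;-0.9 0 0 0 0 0 -0.2"}}

```text
clock: 13.43
tcp_pos: [598.8, -63.8, 66.3]
ee_rot: [[0.846, 0.534, 0.0], [0.534, -0.846, 0.004], [0.002, -0.004, -1.0]]
ft_force: [-0.6, -0.1, 1.0]
width: 11.7
```

```bash
python3 st.py
```

```text
13.43 [598.8 -63.8  66.3] yaw -57.74 j6 51.2 w 11.7 F [-0.6 -0.1  1. ] T [-0.187  0.068 -0.029]
```

>>> {"method": "send_rows", "body": {"steps": "-0.9 0 0 0 0 0 -0.07;-0.9 0 0 0 0 0 -0.14;-0.9 0 0 0 0 0 -0.2;-0.9 0 0 0 0 0 -0.2"}}

```text
clock: 13.77
tcp_pos: [598.7, -63.9, 66.3]
ee_rot: [[0.896, 0.444, 0.0], [0.444, -0.896, 0.004], [0.002, -0.004, -1.0]]
ft_force: [-0.9, -0.8, 1.0]
width: 11.7
```

```bash
python3 st.py
```

```text
13.77 [598.7 -63.9  66.3] yaw -63.64 j6 57.1 w 11.7 F [-0.9 -0.8  1. ] T [-0.146  0.102 -0.01 ]
```

>>> {"method": "send_rows", "body": {"steps": "-0.9 0 0 0 0 0 -0.07;-0.9 0 0 0 0 0 -0.14;-0.9 0 0 0 0 0 -0.2;-0.9 0 0 0 0 0 -0.2"}}

```text
clock: 14.1
tcp_pos: [598.8, -63.9, 66.3]
ee_rot: [[0.937, 0.349, 0.001], [0.349, -0.937, 0.004], [0.002, -0.004, -1.0]]
ft_force: [-1.2, -0.5, 0.9]
width: 12.0
```

```bash
python3 look.py b3 240 140 260 180 110;python3 st.py
```

```text
14.2 [598.7 -63.9  66.3] [ -6.4  28.2 103.    0.3  48.8  62.9] 11.6 [ 0.1 -0.4  1.1] [-0.16  0.07  0.01]
tcp px [353.4 199.7] [316.  234.7]
14.2 [598.7 -63.9  66.3] yaw -69.47 j6 62.9 w 11.6 F [ 0.1 -0.4  1.1] T [-0.159  0.066  0.009]
```

View pics/b3.png

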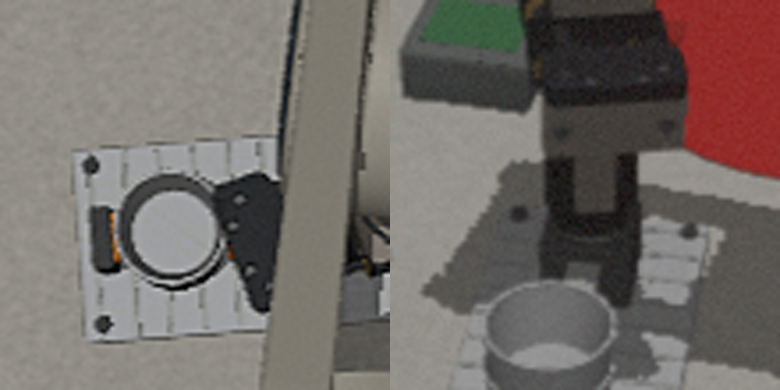

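The cups stand nested (top view around (175,230) in the composite) and the gripper is clear above them. Continuing.

>>> {"method": "send_rows", "body": {"steps": "-0.9 0 0 0 0 0 -0.07;-0.9 0 0 0 0 0 -0.14;-0.9 0 0 0 0 0 -0.2;-0.9 0 0 0 0 0 -0.2"}}

```text
clock: 14.53
tcp_pos: [598.8, -63.9, 66.3]
ee_rot: [[0.968, 0.252, 0.001], [0.252, -0.968, 0.004], [0.002, -0.004, -1.0]]
ft_force: [-0.5, -0.5, 1.3]
width: 11.7
```

```bash
python3 st.py
```

```text
14.53 [598.8 -63.9  66.3] yaw -75.42 j6 68.8 w 11.7 F [-0.5 -0.5  1.3] T [-0.134  0.124 -0.003]
```

>>> {"method": "send_rows", "body": {"steps": "-0.9 0 0 0 0 0 -0.07;-0.9 0 0 0 0 0 -0.14;-0.9 0 0 0 0 0 -0.2;-0.9 0 0 0 0 0 -0.2"}}

```text
clock: 14.87
tcp_pos: [598.8, -63.9, 66.3]
ee_rot: [[0.989, 0.15, 0.002], [0.15, -0.989, 0.004], [0.002, -0.004, -1.0]]
ft_force: [-1.4, -0.5, 0.4]
width: 11.8
```

```bash
python3 st.py
```

```text
14.87 [598.8 -63.9  66.3] yaw -81.36 j6 74.8 w 11.8 F [-1.4 -0.5  0.4] T [-0.168  0.052 -0.063]
```

>>> {"method": "send_rows", "body": {"steps": "-0.9 0 0 0 0 0 -0.07;-0.9 0 0 0 0 0 -0.14;-0.9 0 0 0 0 0 -0.2;-0.9 0 0 0 0 0 -0.2"}}

```text
clock: 15.2
tcp_pos: [598.8, -63.9, 66.3]
ee_rot: [[0.999, 0.048, 0.002], [0.048, -0.999, 0.004], [0.002, -0.003, -1.0]]
ft_force: [-1.2, -1.2, 1.6]
width: 11.6
```

```bash
python3 st.py
```

```text
15.2 [598.8 -63.9  66.3] yaw -87.28 j6 80.7 w 11.6 F [-1.2 -1.2  1.6] T [-0.236  0.126 -0.009]
```

>>> {"method": "send_rows", "body": {"steps": "-0.9 0 0 0 0 0 -0.07;-0.9 0 0 0 0 0 -0.14;-0.9 0 0 0 0 0 -0.2;-0.9 0 0 0 0 0 -0.2"}}

```text
clock: 15.53
tcp_pos: [598.9, -63.9, 66.3]
ee_rot: [[0.998, -0.055, 0.003], [-0.055, -0.998, 0.003], [0.003, -0.003, -1.0]]
ft_force: [-0.0, 0.2, 0.8]
width: 13.0
```

```bash
python3 st.py
```

```text
15.53 [598.9 -63.9  66.3] yaw -93.14 j6 86.6 w 13.0 F [-0.   0.2  0.8] T [-0.021  0.035  0.46 ]
```

It has seated: torque rose to 0.46 Nm and the pads wedged slightly open, after about 107° of turn. I'll ease back in 1° steps to find the flush seat angle.

>>> {"method": "send_rows", "body": {"steps": "-0.9 0 0 0 0 0 0.035;-0.9 0 0 0 0 0 0.035"}}

```text
clock: 15.7
tcp_pos: [599.0, -63.9, 66.3]
ee_rot: [[0.999, -0.032, 0.003], [-0.032, -0.999, 0.003], [0.003, -0.003, -1.0]]
ft_force: [0.0, -1.0, 0.9]
width: 12.6
```

```bash
python3 st.py
```

```text
15.7 [599.  -63.9  66.3] yaw -91.84 j6 85.3 w 12.6 F [ 0.  -1.   0.9] T [-0.053  0.065  0.374]
```

>>> {"method": "send_rows", "body": {"steps": "-0.9 0 0 0 0 0 0.035;-0.9 0 0 0 0 0 0.035"}}

```text
clock: 15.87
tcp_pos: [598.9, -63.9, 66.3]
ee_rot: [[1.0, -0.011, 0.003], [-0.011, -1.0, 0.003], [0.003, -0.003, -1.0]]
ft_force: [-0.7, -0.7, 1.0]
width: 12.4
```

```bash
python3 st.py
```

```text
15.87 [598.9 -63.9  66.3] yaw -90.62 j6 84.1 w 12.4 F [-0.7 -0.7  1. ] T [-0.11   0.085  0.245]
```

>>> {"method": "send_rows", "body": {"steps": "-0.9 0 0 0 0 0 0.035;-0.9 0 0 0 0 0 0.035"}}

```text
clock: 16.03
tcp_pos: [598.9, -63.9, 66.3]
ee_rot: [[1.0, 0.009, 0.003], [0.009, -1.0, 0.003], [0.003, -0.003, -1.0]]
ft_force: [-0.2, -0.5, 1.5]
width: 12.4
```

```bash
python3 st.py
```

```text
16.03 [598.9 -63.9  66.3] yaw -89.47 j6 82.9 w 12.4 F [-0.2 -0.5  1.5] T [-0.112  0.069  0.147]
```

The torque falls linearly, so the seat angle is at yaw ≈ -87.5°. Back off to yaw ≈ +2.8° (90° anticlockwise).

>>> {"method": "send_rows", "body": {"steps": "-0.9 0 0 0 0 0 0.15;-0.9 0 0 0 0 0 0.3;-0.9 0 0 0 0 0 0.45;-0.9 0 0 0 0 0 0.6;-0.9 0 0 0 0 0 0.75;-0.9 0 0 0 0 0 0.9;-0.9 0 0 0 0 0 1;-0.9 0 0 0 0 0 1"}}

```text
clock: 16.7
tcp_pos: [598.9, -63.7, 66.3]
ee_rot: [[0.86, 0.51, 0.001], [0.51, -0.86, 0.005], [0.003, -0.004, -1.0]]
ft_force: [0.1, 1.3, 1.4]
width: 12.2
```

>>> {"method": "send_rows", "body": {"steps": "-0.9 0 0 0 0 0 0.15;-0.9 0 0 0 0 0 0.3;-0.9 0 0 0 0 0 0.45;-0.9 0 0 0 0 0 0.6;-0.9 0 0 0 0 0 0.75;-0.9 0 0 0 0 0 0.9;-0.9 0 0 0 0 0 1;-0.9 0 0 0 0 0 1"}}

```text
clock: 17.37
tcp_pos: [598.8, -63.6, 66.3]
ee_rot: [[0.49, 0.872, -0.002], [0.872, -0.49, 0.004], [0.003, -0.004, -1.0]]
ft_force: [-1.3, 1.3, 1.6]
width: 11.6
```

>>> {"method": "send_rows", "body": {"steps": "-0.9 0 0 0 0 0 0.15;-0.9 0 0 0 0 0 0.3;-0.9 0 0 0 0 0 0.45;-0.9 0 0 0 0 0 0.6;-0.9 0 0 0 0 0 0.75;-0.9 0 0 0 0 0 0.85;-0.9 0 0 0 0 0 0.9;-0.9 0 0 0 0 0 0.9"}}

```text
clock: 18.03
tcp_pos: [598.6, -63.5, 66.3]
ee_rot: [[0.043, 0.999, -0.004], [0.999, -0.043, 0.003], [0.003, -0.004, -1.0]]
ft_force: [-0.7, 1.0, 2.3]
width: 11.8
```

```bash
python3 st.py
```

```text
18.03 [598.6 -63.5  66.3] yaw -2.44 j6 -4.0 w 11.8 F [-0.7  1.   2.3] T [-0.006  0.095  0.057]
```

>>> {"method": "send_rows", "body": {"steps": "-0.9 0 0 0 0 0 0.09;-0.9 0 0 0 0 0 0.18;-0.9 0 0 0 0 0 0.18;-0.9 0 0 0 0 0 0.18;-0.9 0 0 0 0 0 0.18"}}

```text
clock: 18.45
tcp_pos: [598.6, -63.5, 66.3]
ee_rot: [[-0.049, 0.999, -0.005], [0.999, 0.049, 0.003], [0.003, -0.004, -1.0]]
ft_force: [-0.1, 0.3, 1.3]
width: 11.9
```

```bash
python3 st.py; python3 look.py c1 250 150 265 190 100; python3 - <<'E'
import pickle,cv2
t,s=pickle.load(open("c1.pkl","rb"))
cv2.imwrite("pics/c1full.png",cv2.hconcat([cv2.resize(x["pixels"][:,:,::-1].copy(),(400,300)) for x in (t,s)]))
E
```

```text
18.45 [598.6 -63.5  66.3] yaw 2.79 j6 -9.2 w 11.9 F [-0.1  0.3  1.3] T [-0.022  0.05   0.061]
18.55 [598.6 -63.6  66.3] [ -6.3  28.3 102.7   0.2  49.2  -9.2] 11.9 [-1.4  0.1  2.1] [-0.11  0.07  0.02]
tcp px [353.2 199.7] [316.  234.8]
```

View pics/c1.png

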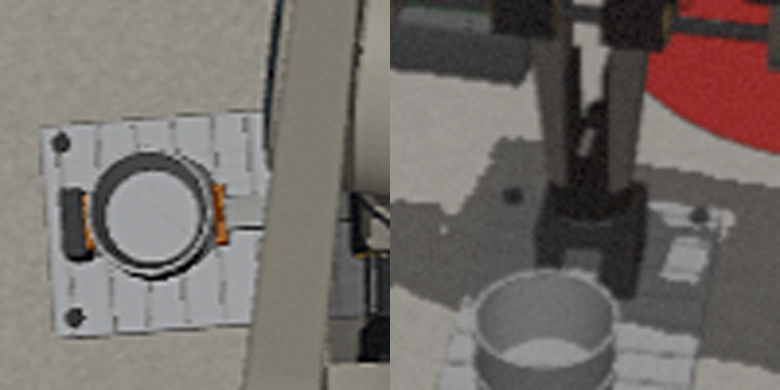

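View pics/c1full.png

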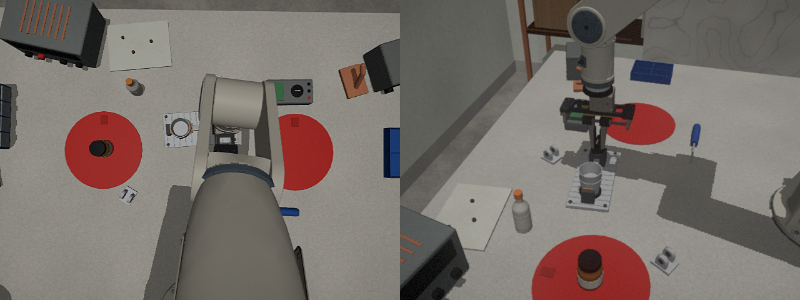

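The wing is held between the fingers, and the nested cups are upright in the fixture at about (150,215) in the top composite. The bystanders are unmoved. One last check on how deep the upper cup sits.

```bash
python3 - <<'E'
import pickle
from h import *
t,s=pickle.load(open("c1.pkl","rb"));o=[]
for f,(u,v) in ((t,(265,182)),(s,(275,245))):
    im=cv2.convertScaleAbs(cv2.resize(f["pixels"][v:v+56,u:u+56,::-1],None,fx=7,fy=7,interpolation=cv2.INTER_CUBIC),alpha=1.3)
    for (z,r,col) in ((89,30,(0,255,0)),(67,30,(255,0,255))):
        for q in np.linspace(0,6.283,50):
            x=(proj(f,(587+r*np.cos(q),60+r*np.sin(q),z))-[u,v]+.5)*7-.5
            cv2.circle(im,tuple(int(i) for i in x.round()),1,col,-1)
    o.append(im)
cv2.imwrite("pics/c2.png",np.hstack(o))
E
```

```text
(no output)
```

View pics/c2.png

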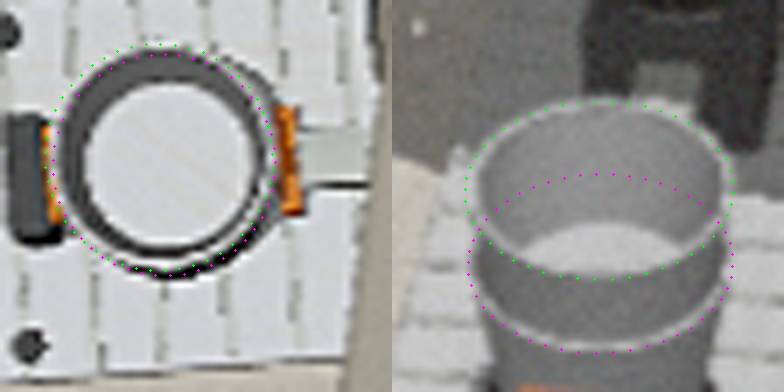

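Both rims match the predicted heights (89 and 67 mm), so the cup is fully home. Handing in while still holding the screw.

```bash
python3 -c "
from rig import hand_in;print(hand_in())"; python3 st.py
```

```text
the job is handed in; nothing more can be done
None
the job is handed in; nothing more can be done
```

I set the loose cup upright and fully home in the fixture's cup, let go of it, seated the thumbscrew, backed it off a quarter turn, and handed in while still gripping it. The job took about 18.6 s.

- **Cup:** It touched down at tool height 72.9 mm (72.8 predicted) with about 8 N. The final side view shows the two rims at their expected heights, 89 and 67 mm.
- **Thumbscrew seat:** I turned it about 105° clockwise until the torque rose to 0.46 N m and the pads wedged slightly.
- **Back-off:** The seat is at tool yaw -87.5°, uncertain by about 1°, and I finished at +2.8°, about 90° back. The fixture geometry independently gives 1.61 rad, against a target of 1.63. I could not read the screw angle directly, so it comes from the tool yaw and fixture geometry.
- **Final hold:** The jaws are at 11.9 mm on the 12 mm wing with 15 N, and side forces were about 1 N.
- **Bystanders:** The jar, driver, glue and brackets looked undisturbed in the last pictures. The arm partly hid the meter in the top view.

Disagreements: the two cameras differed by 1–2 mm on the lower cup and the screw axis. The measured wing angle also differed by about 5° between views, but the jaws closed flush on the wing.

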